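# Present a vial well block hole-up over the spill tray

### The arm

A 6-joint arm with a two-finger parallel gripper is mounted at the origin on the work surface. World frame = base frame: x ahead of the robot, y to its left, z up, the work surface at z = 0. Lengths are in m, angles in rad, forces in N, time in s.
With the tool pointing down it reaches from about 0.425 to 0.95 m from the base axis. Payload 14.7 kg.
Tool frame: the origin (TCP) lies at the centre of the arm's flange, where the gripper is bolted on; the fingertips stand 173 mm ahead of it and the grasp point (between the pads) lies 155 mm ahead of it; z points along the fingers, y is the direction in which the jaws open and shut (so a half turn about z gives the same grasp; the last joint's range is limited). The gripper opens to 85 mm and grips with 20 to 120 N. Pads are 22 mm wide; open, the fingers measure 114 mm over their backs; the gripper's body (76 mm by 85 mm) begins 54 mm behind the grasp point. The pads swing forward as they close: fully open they stand 13 mm farther back than shut.
Start: joints at [-0.047, 0.48, 1.596, -0, 1.065, -0.047], TCP at [0.65, 0, 0.405] pointing down, gripper open.
Joint ranges: [-2.75, 2.75], [-0.82, 2.05], [0.23, 2.67], [-1.56, 4.7], [0.09, 2.69], [-2.92, 2.92]. Speed limits (rad/s): [1.89, 1.89, 2.39, 3.01, 3.01, 3.01].

### API

Orientations are given as a unit quaternion [w, x, y, z].
In Python, from plant import env gives the robot as it stands.
- The arm moves only by the tool carry_out, never from a script. Its argument "motion" is text: rows parted by semicolons, each of 7 numbers parted by spaces: the opening in per cent of the stroke, from 0 (shut) to 100 (fully open), then the shift along the tool's x, y, z in m, then the turn, a rotation vector about the tool's x, y, z in rad. In form: claw tx ty tz ax ay az; .... A call has 1 to 12 rows; each row shifts and turns the commanded pose from where the row before left it, along the tool's axes as they then stand; what a row does not reach is not made up. A row lasts 1/12 s, in which the tool goes at most 41.7 mm and 7.16 degrees, less where a joint would pass 70% of its speed; a pose out of reach is approached as far as the arm can. A call with a gripper value outside its range is refused whole. The fingers move at their own pace and stop on an object; "newtons" is the grip in N (left out, the last holds). Time passes only in rows, so rows that do not move let the fingers close. It gives the time, the measured TCP pose, the force and the opening at its end, in the units of the state.
- env.state(): the state, without advancing time (a new reading comes with each control period).
- env.grab_frame(name): name is "scene" or "side" or "wrist"; returns (picture, depth): 480x640x3 uint8, red, green, blue; 480x640 float32, m along the optical axis (not along the pixel's ray), 0 where there is no reading.
- env.camera_params(name): a dict with "K" (3x3 intrinsics, pixels), "extrinsics" (4x4, takes a point from camera to world coordinates). Camera axes: x right, y down, z forward; pixel columns grow to the right and rows downward; lengths in m; the calibration is good to about 2 mm. A picture is of the moment at which its call begins: read the wrist's pose just before it. camera_params takes no time and is no camera call; for the wrist camera it gives the pose at the moment of the call.
- env.hand_in(): hands the job in, once; it reports no verdict.
The state is a dict: "clock": time; "q": joint angles; "dq": joint speeds; "effort": joint torques, N m; "position": TCP position; "eef_rot": TCP orientation; "contact_force": force on the tool from outside, world axes, zero at the start; "wrist_torque": the same for the moment, N m; "opening": finger opening in m.
Only numpy, scipy, OpenCV 4.12 (cv2) and the standard library are available. Lean on these libraries where they do the work, as an engineer would, in place of code of your own. Each camera call takes 0.05 s, during which the arm holds its last target.

### The job

The aluminium vial well block lies on its side on the lab bench and has a blind hole in only one of its two end faces. Pick it up, turn it so that the hole faces straight up, and hold it still over the middle of the shallow steel tray with clear air beneath it, its underside between one and two hands' breadths (about 8 to 20 cm) above the bench, ready for a vial to be dropped in. Finish while still holding it there, and leave the bottle, the jar and the wrench where they are.

Things in the scene. Friction and masses are not known exactly. Their poses are not given: they have to be found in the camera images.
- well_block: Plain aluminium block 44 x 44 x 70 mm, 0.2 to 0.4 kg, lying on a long side. Its x is the long axis; z is up at the start; origin: centre of the long side it lies on, 22 mm below the block's middle. The blind hole (round, 25 mm across, 45 mm deep) is in the middle of its +x end face; the -x end is flat and closed. The hole may point any way around. Hole up: +x straight up.
- block_mid (a point): The middle of the well block (35 mm from either end, 22 mm from each long side); axes as the block's.
- hole_mouth (a point): Centre of the mouth of the block's blind hole, in its +x end face, 35 mm from the middle; axes as the block's.
- spill_tray: Shallow open rectangular steel tray fixed to the bench, 140 mm along its x, 180 mm along its y, 14 mm high, walls and floor about 3 mm thick. Origin: centre of its underside, on the bench. It may lie on the robot's left or right; the block then lies on the other side.
- reagent_bottle: Bystander: amber glass bottle with white cap, 60 mm in diameter and 100 mm high, standing beyond the work. Origin: centre of its underside.
- septa_jar: Bystander: clear squat jar, 56 mm in diameter and 60 mm high, standing beyond the work. Origin: centre of its underside.
- column_wrench: Bystander: flat steel wrench about 150 mm long lying between the block and the tray, roughly pointing away from the robot, lower than 20 mm. Origin: its underside, near the middle of its length; its long axis is its own x.

How it is judged:
By the outcome, as a careful person would: the job done as asked, in the order asked, and still so for the second after the job is handed in, while the arm keeps its last pose, push and grip.
It also fails if it takes over 40 s, if anything falls off the work surface, if the arm or the gripper's body presses on something with over 40 N, if the wrist force passes 120 N, or if a joint passes its speed limit or range.

## Working session

There is one attempt and no reset: what is moved stays moved. The work goes in short steps, Python scripts to look and compute and a tool call to move; the robot and the scene stay as the last step left them, time stands still between calls to the robot, and variables do not carry over. Pictures are saved under pics/ and viewed, and the job is handed in when it is done.

Besides the shell and the picture viewer there is one more tool, called after "Call:" as name(argument=value, ...) on one line, values as JSON. carry_out: Moves the arm, as the interface text tells. Its arguments: {"type":"object","properties":{"motion":{"type":"string"},"newtons":{"type":"number"}},"required":["motion"]}

```bash
ls; mkdir -p pics; python3 - <<'E'
from plant import env
import cv2,numpy as np
print(env.state())
for n in ["scene","side","wrist"]:
    p=env.camera_params(n);im,d=env.grab_frame(n)
    cv2.imwrite(f"pics/{n}0.png",im[:,:,::-1]);np.savez(f"{n}0.npz",im=im,d=d,K=p["K"],E=p["extrinsics"])
    print(n,p)
E
```

```text
pics
{'clock': 0.0, 'q': array([-4.65991042e-02,  4.80829711e-01,  1.59686732e+00,  3.15019409e-05,
        1.06510237e+00, -4.65400329e-02]), 'dq': array([ 0.00138049,  0.00011099, -0.00172509, -0.00108168,  0.00089866,
        0.00039185]), 'effort': array([ 2.41355090e-03, -9.50650907e+01, -4.30184269e+01, -5.27583288e-04,
        1.24796593e-02,  1.26860105e-04]), 'position': array([6.49798737e-01, 3.64230156e-05, 4.04076089e-01]), 'eef_rot': array([-4.55323116e-04,  7.07132938e-01,  7.07080366e-01, -3.96140279e-04]), 'contact_force': array([ 0.04114539, -0.32326866, -0.12855254]), 'wrist_torque': array([0.02532815, 0.01656263, 0.03418176]), 'opening': 0.08554833150831373}
scene {'K': array([[462.96301418,   0.        , 322.8450093 ],
       [  0.        , 462.96301418, 238.42053006],
       [  0.        ,   0.        ,   1.        ]]), 'extrinsics': array([[-0.64673497,  0.64545136, -0.40635749,  0.96421695],
       [ 0.76261577,  0.53864635, -0.3581582 ,  0.33777769],
       [-0.01229072, -0.54152807, -0.84059282,  0.80297936],
       [ 0.        ,  0.        ,  0.        ,  1.
[... 261 characters left out ...]
[-0.27084695,  0.50508878, -0.81946767,  0.6273423 ],
       [ 0.01928935, -0.84826805, -0.52921568,  0.45670923],
       [ 0.        ,  0.        ,  0.        ,  1.        ]])}
wrist {'K': array([[411.64154539,   0.        , 323.56063599],
       [  0.        , 411.64154539, 237.06059727],
       [  0.        ,   0.        ,   1.        ]]), 'extrinsics': array([[ 9.99999550e-01, -5.03342044e-04, -8.03769042e-04,
         6.49009976e-01],
       [-7.31888214e-04, -9.48577201e-01, -3.16545032e-01,
         8.08918297e-02],
       [-6.03106565e-04,  3.16545478e-01, -9.48577143e-01,
         3.73660007e-01],
       [ 0.00000000e+00,  0.00000000e+00,  0.00000000e+00,
         1.00000000e+00]])}
```

View pics/scene0.png

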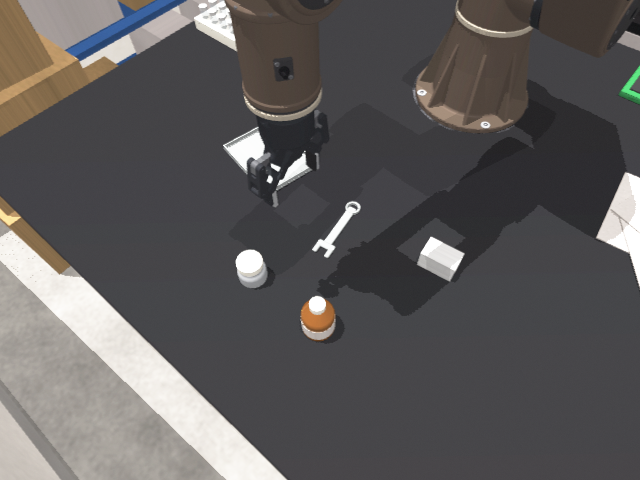

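View pics/side0.png

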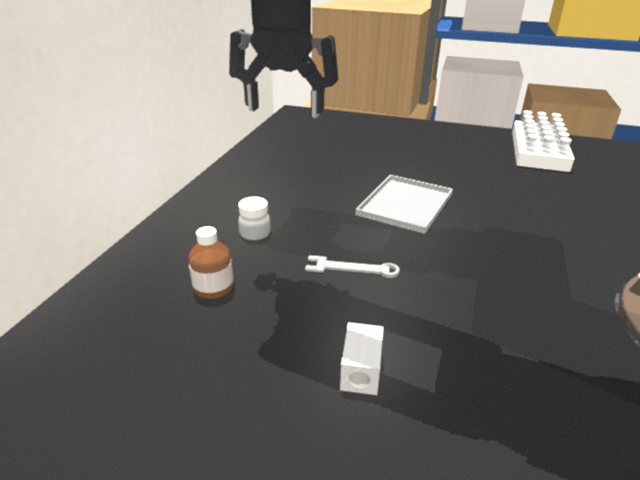

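View pics/wrist0.png

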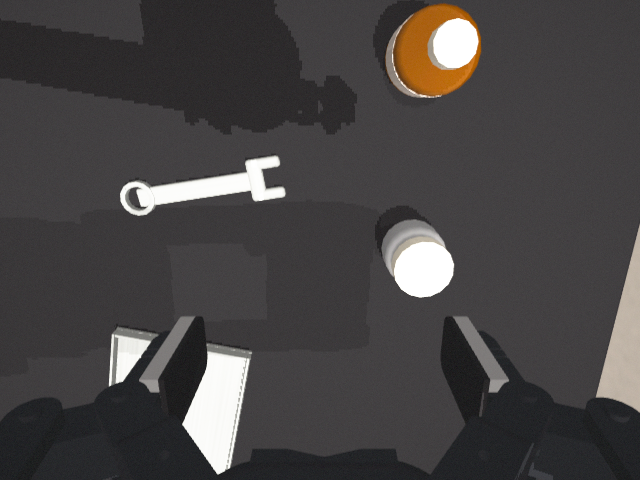

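The side view shows the block at about (363,358), with the hole at (360,380) facing the side camera, roughly +y. The tray is at about (405,203), and the wrench lies between them. Bottle is at (210,262), jar at (254,218). Next I'll measure.

```bash
cat > h.py <<'E'
import numpy as np
def cloud(n):
    z=np.load(n+"0.npz");d=z["d"];K=z["K"];E=z["E"]
    v,u=np.mgrid[:480,:640]
    P=np.stack([(u-K[0,2])/K[0,0]*d,(v-K[1,2])/K[1,1]*d,d],-1)
    W=P@E[:3,:3].T+E[:3,3]
    W[d==0]=np.nan
    return W,z["im"],d
E
python3 - <<'E'
from h import *
import cv2
def box(n,u0,u1,v0,v1,zmin,zmax):
    W,im,d=cloud(n);w=W[v0:v1,u0:u1].reshape(-1,3);w=w[np.isfinite(w).all(1)]
    return w[(w[:,2]>zmin)&(w[:,2]<zmax)]
for n,b in [("side",(325,400,310,400)),("scene",(405,480,225,290))]:
    w=box(n,*b,0.008,0.1); print(n,len(w),"zpct",np.percentile(w[:,2],[1,50,90,99]))
    t=w[w[:,2]>np.percentile(w[:,2],98)-0.006]
    print("all rect",cv2.minAreaRect(w[:,:2].astype(np.float32)))
    r=cv2.minAreaRect(t[:,:2].astype(np.float32));print("top",np.median(t[:,2]),r,cv2.boxPoints(r))
for n,b in [("side",(345,465,165,240)),("scene",(215,330,110,210))]:
    w=box(n,*b,0.006,0.03);r=cv2.minAreaRect(w[:,:2].astype(np.float32));print("tray",n,np.percentile(w[:,2],[1,50,99]),r)
for k,n,b in [("wrench","side",(300,405,250,282)),("bottle","side",(185,237,225,300)),("jar","side",(235,275,195,242))]:
    w=box(n,*b,0.004,0.2);print(k,w.min(0),w.max(0))
for n,(u,v) in {"side":(360,380)}.items():
    W,im,d=cloud(n)
    for a in [(360,380),(345,380),(378,380),(360,388),(363,368)]: print(a,W[a[1],a[0]])
E
python3 -c "
import cv2
a=cv2.imread('pics/side0.png')[310:410,310:420];cv2.imwrite('pics/sidecrop.png',cv2.resize(a,None,fx=5,fy=5))"
```

```text
side 2354 zpct [0.00846759 0.04271459 0.04392842 0.04480142]
all rect ((0.4796983599662781, 0.21077345311641693), (0.04401012882590294, 0.07298306375741959), 7.335620880126953)
top 0.04314353554860134 ((0.47968509793281555, 0.2105393260717392), (0.04394343122839928, 0.07239310443401337), 7.094916343688965) [[0.45341086 0.24374491]
 [0.4623524  0.17190614]
 [0.50595933 0.17733374]
 [0.4970178  0.24917251]]
scene 1136 zpct [0.00891035 0.04471825 0.04694654 0.04832484]
all rect ((0.478998601436615, 0.20983894169330597), (0.047529954463243484, 0.07044731080532074), 7.578691482543945)
top 0.04552015241411589 ((0.47895586490631104, 0.20994314551353455), (0.047472722828388214, 0.07005283236503601), 7.578692436218262) [[0.45080727 0.24153306]
 [0.4600464  0.17209215]
 [0.50710446 0.17835324]
 [0.49786532 0.24779414]]
tray side [0.00613682 0.01085424 0.0144206 ] ((0.48755213618278503, -0.24265238642692566), (0.18627457320690155, 0.1417098492383957), 78.01290130615234)
tray scene [0.00602718 0.00879027 0.01824587] ((0.48501595854759216, -0.22915008664131165), (0.25132784247398376, 0.24901486933231354), 38.5643310546875)
wrench [ 0.46515814 -0.01967776  0.00404518] [0.61424978 0.03623484 0.0092132 ]
bottle [0.69911106 0.09524189 0.00407786] [0.75663772 0.1462418  0.10097526]
jar [ 0.70425534 -0.0754111   0.00411429] [ 0.7575834  -0.02121306  0.06129005]
(360, 380) [0.47565096 0.23510308 0.00931888]
(345, 380) [0.49152993 0.24616939 0.0161888 ]
(378, 380) [0.45366696 0.24308785 0.02519944]
(360, 388) [0.47348484 0.24413677 0.00623873]
(363, 368) [0.47177331 0.24501051 0.04111778]
```

View pics/sidecrop.png

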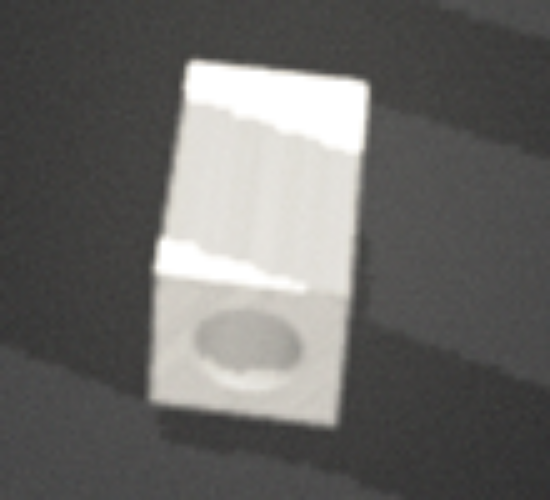

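The hole is clearly in the +y end: the dark ellipse at about (250,340) in the crop. The block middle is at about (0.4795, 0.2105) and the hole heading is (-0.124, 0.992). The tray middle is at about (0.488, -0.243). I'll move above the block first, which also gives me joint and pose data for a kinematic model.

Call:
carry_out(motion="100 0.021 -0.017 0.008 0 0 -0.0124;100 0.021 -0.017 0.008 0 0 -0.0124;100 0.021 -0.017 0.008 0 0 -0.0124;100 0.021 -0.017 0.008 0 0 -0.0124")

```text
clock: 0.48
position: [0.5795, 0.0834, 0.3721]
eef_rot: [-0.0, 0.689, 0.724, -0.0]
contact_force: [-0.3, 0.4, -0.4]
opening: 0.0854
```

```bash
cat > log.py <<'E'
from plant import env
import json,numpy as np
s=env.state()
r={k:np.asarray(s[k]).tolist() for k in ("clock","q","position","eef_rot","contact_force","opening")}
open("log.jsonl","a").write(json.dumps(r)+"\n"); print({k:np.round(v,4) for k,v in r.items()})
E
python3 log.py
```

```text
{'clock': np.float64(0.4833), 'q': array([9.1100e-02, 4.2560e-01, 1.7823e+00, 1.0000e-04, 9.3400e-01,
       4.1400e-02]), 'position': array([0.5795, 0.0834, 0.3721]), 'eef_rot': array([-1.000e-04,  6.893e-01,  7.244e-01, -1.000e-04]), 'contact_force': array([-0.3088,  0.4042, -0.4063]), 'opening': np.float64(0.0854)}
```

Call:
carry_out(motion="100 0.021 -0.017 0.008 0 -0.1 -0.0124;100 0.021 -0.017 0.008 0 -0.1 -0.0124;100 0.021 -0.017 0.008 0 -0.1 -0.0124;100 0.021 -0.017 0.008 0 -0.1 -0.0124")

```text
clock: 0.82
position: [0.5067, 0.1565, 0.3293]
eef_rot: [0.147, 0.657, 0.727, -0.137]
contact_force: [0.1, 0.0, -1.1]
opening: 0.0855
```

```bash
python3 log.py
```

```text
{'clock': np.float64(0.8167), 'q': array([ 0.3831,  0.4586,  1.9103, -0.4782,  0.9552,  0.598 ]), 'position': array([0.5067, 0.1565, 0.3293]), 'eef_rot': array([ 0.1466,  0.6571,  0.7266, -0.137 ]), 'contact_force': array([ 0.0804,  0.0114, -1.086 ]), 'opening': np.float64(0.0855)}
```

Call:
carry_out(motion="100 0.021 -0.017 0.01 0 -0.03 -0.0124;100 0.021 -0.017 0.01 0 -0.03 -0.0124;100 0 0 0 0 0 0")

```text
clock: 1.07
position: [0.4662, 0.1839, 0.2912]
eef_rot: [0.163, 0.642, 0.731, -0.161]
contact_force: [-0.9, -0.3, -1.0]
opening: 0.0854
```

```bash
python3 log.py
```

```text
{'clock': np.float64(1.0667), 'q': array([ 0.4779,  0.5027,  1.9818, -0.5392,  0.9267,  0.7353]), 'position': array([0.4662, 0.1839, 0.2912]), 'eef_rot': array([ 0.1635,  0.6422,  0.7313, -0.1612]), 'contact_force': array([-0.9143, -0.2995, -0.9503]), 'opening': np.float64(0.0854)}
```

```bash
cat > kin.py <<'E'
import numpy as np,json
from scipy.spatial.transform import Rotation as R
from scipy.optimize import least_squares
data=[json.loads(l) for l in open("log.jsonl")]
data=[dict(q=[-4.65991042e-02,4.80829711e-01,1.59686732e+00,3.15e-05,1.06510237,-4.654e-02],position=[.649799,3.6e-5,.404076],eef_rot=[-4.553e-4,.707133,.70708,-3.96e-4])]+data
def fk(q,p):
    h,a1,d,L2,L4,L6,a3=p[:7]
    A=R.from_euler("Z",q[0]);x=np.array([0,0,h])+A.apply([a1,d,0])
    A=A*R.from_euler("Y",q[1]);x=x+A.apply([0,0,L2])
    A=A*R.from_euler("Y",q[2]);x=x+A.apply([a3,0,L4])
    A=A*R.from_euler("ZYZ",[q[3],q[4],q[5]]);x=x+A.apply([0,0,L6])
    return x,A
def qR(e): return R.from_quat([e[1],e[2],e[3],e[0]])
C=[(fk(d["q"],np.zeros(7))[1].inv()*qR(d["eef_rot"])) for d in data]
Cm=R.concatenate(C).mean()
oerr=[np.degrees((Cm.inv()*c).magnitude()) for c in C]
g=np.array([.478,.05,.03,.425,.425,.1,0])
sol=least_squares(lambda p:np.concatenate([np.concatenate([(fk(d["q"],p)[0]-d["position"]) for d in data]),1e-3*(p-g)]),g)
P=sol.x
lo=np.array([-2.75,-.82,.23,-1.56,.09,-2.92]);hi=np.array([2.75,2.05,2.67,4.7,2.69,2.92])
def ik(pos,Rm,q0):
    f=lambda q:np.concatenate([(fk(q,P)[0]-pos)*5,(Rm.inv()*fk(q,P)[1]*Cm).as_rotvec()])
    s=least_squares(f,np.clip(q0,lo+.01,hi-.01),bounds=(lo,hi));return s.x,np.abs(s.fun).max()
if __name__=="__main__":
    print("orient",oerr,Cm.as_rotvec());print(P,np.abs(sol.fun).max())
E
python3 kin.py
```

```text
orient [np.float64(2.7604106776384926e-05), np.float64(9.201368925617602e-06), np.float64(9.201368939465703e-06), np.float64(9.201368956291294e-06)] [-7.92980844e-08 -1.35094893e-08  1.57079647e+00]
[3.17698165e-01 5.15535864e-05 3.02994046e-02 5.97182004e-01
 4.44997931e-01 1.98297492e-01 3.28953862e-02] 0.00017218200385164158
```

```bash
cat > plan.py <<'E'
from kin import *
B=np.array([.4795,.2105,.022]);T=np.array([.4876,-.2427,.18])
hy=np.radians(97.1)
def pose(mid,t,yaw,final,off=0.006):
    h=np.array([np.cos(yaw),np.sin(yaw),0]);up=np.array([0,0,1.])
    # block frame X(h) Z ; tool x,y,z in block frame
    X,Z=(h,up) if not final else (up,-h)
    y=np.cross(Z,X); y=-y   # tool y
    z=-np.cos(t)*Z-np.sin(t)*X
    x=np.cross(y,z)
    Rm=R.from_matrix(np.stack([x,y,z],1))
    return mid+off*Z-0.155*z,Rm
if __name__=="__main__":
    q0=np.array(data[-1]["q"])
    for td in [0,15,30,40]:
        t=np.radians(td)
        p,Rm=pose(B,t,hy,False);q,e=ik(p,Rm,q0);print("tilt",td,"grasp",np.round(p,3),np.round(q,2),"err %.4f"%e)
        for yd in range(-180,180,20):
            p,Rm=pose(T,t,np.radians(yd),True)
            best=None
            for s in [(-.5,.5,1.9,-.5,1,0),(-.5,.5,1.9,1.5,1,0),(-.5,.5,2,3,1,0),(-.5,.5,1.9,1.5,1,2),(-.5,.5,1.9,-1.,1,-2),(-.5,.5,2,3,1,2.5),(-.5,.5,2,3,1,-2.5)]:
                qq,e=ik(p,Rm,np.array(s))
                if e<1e-3:
                    m=min((qq-lo).min(),(hi-qq).min())
                    print("  yaw",yd,np.round(qq,2),"margin %.2f"%m)
                    break
E
python3 plan.py
```

```text
tilt 0 grasp [0.48  0.21  0.183] [ 0.36  0.64  2.05 -0.    0.45  0.23] err 0.0000
  yaw -180 [-0.31  1.26  1.03 -0.46  2.36 -1.91] margin 0.33
  yaw -160 [-0.18  1.21  1.2  -0.67  2.19 -2.  ] margin 0.50
  yaw -140 [-0.06  1.14  1.41 -0.85  1.99 -2.  ] margin 0.70
  yaw -120 [ 0.06  1.07  1.66 -1.03  1.79 -1.91] margin 0.53
  yaw -100 [ 0.15  1.03  1.93 -1.26  1.63 -1.74] margin 0.30
  yaw -80 [ 0.19  1.04  2.2  -1.56  1.57 -1.47] margin 0.00
  yaw -60 [ 0.12  1.15  2.46  4.35  1.75 -1.13] margin 0.21
  yaw 0 [-1.2   1.23  2.55  1.88  1.79 -2.17] margin 0.12
  yaw 20 [-1.26  1.06  2.3   1.54  1.56 -1.79] margin 0.37
  yaw 40 [-1.21  1.03  2.02  1.24  1.6  -1.49] margin 0.65
  yaw 60 [-1.11  1.06  1.76  1.01  1.75 -1.29] margin 0.91
  yaw 80 [-0.99  1.11  1.5   0.83  1.95 -1.19] margin 0.74
  yaw 100 [-0.86  1.18  1.27  0.65  2.15 -1.17] margin 0.54
  yaw 120 [-0.73  1.24  1.08  0.45  2.33 -1.25] margin 0.36
  yaw 140 [-0.59  1.28  0.97  0.17  2.45 -1.44] margin 0.24
  yaw 160 [-0.45  1.29  0.95 -0.16  2.46 -1.7 ] margin 0.23
tilt 15 grasp [0.475 0.25  0.178] [ 0.52  0.69  1.97 -0.42 
[... 2426 characters left out ...]
.1   0.48  2.43  4.29  0.75 -1.85] margin 0.24
  yaw -40 [-0.34  0.46  2.57  3.54  0.77 -1.63] margin 0.10
  yaw -20 [-0.69  0.46  2.6   2.77  0.79 -1.53] margin 0.07
  yaw 0 [-0.95  0.47  2.49  2.04  0.78 -1.35] margin 0.18
  yaw 20 [-1.05  0.51  2.3   1.46  0.86 -1.14] margin 0.37
  yaw 40 [-1.05  0.58  2.09  1.07  1.04 -1.02] margin 0.58
  yaw 60 [-0.99  0.66  1.87  0.81  1.24 -1.  ] margin 0.80
  yaw 80 [-0.91  0.74  1.67  0.61  1.44 -1.04] margin 1.00
  yaw 100 [-0.81  0.81  1.49  0.44  1.62 -1.14] margin 1.07
  yaw 120 [-0.69  0.87  1.35  0.27  1.75 -1.29] margin 0.94
  yaw 140 [-0.58  0.9   1.27  0.09  1.83 -1.47] margin 0.86
  yaw 160 [-0.46  0.91  1.26 -0.09  1.84 -1.67] margin 0.85
```

```bash
cat > delta.py <<'E'
from plan import *
from plant import env
def delta(p,Rm,n=1):
    s=env.state();R0=qR(s["eef_rot"])
    d=R0.inv().apply(p-s["position"]);w=(R0.inv()*Rm).as_rotvec()
    print("shift",np.round(d,4),"rot",np.round(w,4),"| clock",s["clock"],"open",s["opening"],"F",np.round(s["contact_force"],1),"pos",np.round(s["position"],4))
    return d,w
E
python3 - <<'E'
from delta import *
t=np.radians(27)
p,Rm=pose(B,t,hy,False); print(p)
pre=p-0.10*Rm.apply([0,0,1])
delta(pre,Rm); delta(p,Rm)
E
```

```text
[0.47080235 0.28032894 0.16610601]
shift [ 0.1416  0.0173 -0.0309] rot [-0.0232 -0.0086  0.0112] | clock 1.0667 open 0.0854322375516672 F [-0.9 -0.3 -1. ] pos [0.4662 0.1839 0.2912]
shift [0.1407 0.0197 0.069 ] rot [-0.0232 -0.0086  0.0112] | clock 1.0667 open 0.0854322375516672 F [-0.9 -0.3 -1. ] pos [0.4662 0.1839 0.2912]
```

Call:
carry_out(motion="100 0.0354 0.0043 -0.0077 -0.0058 -0.0022 0.0028;100 0.0354 0.0043 -0.0077 -0.0058 -0.0022 0.0028;100 0.0354 0.0043 -0.0077 -0.0058 -0.0022 0.0028;100 0.0354 0.0043 -0.0077 -0.0058 -0.0022 0.0028;100 0 0 0 0 0 0;100 0 0 0 0 0 0")

```text
clock: 1.57
position: [0.4697, 0.3253, 0.2577]
eef_rot: [0.175, 0.645, 0.728, -0.152]
contact_force: [-0.1, -0.6, 0.4]
opening: 0.0856
```

```bash
python3 log.py >/dev/null; python3 - <<'E'
from delta import *
import cv2
t=np.radians(27)
p,Rm=pose(B,t,hy,False)
delta(p,Rm); print(P, np.abs(sol.fun).max())
E_=env.camera_params("wrist")
im,d=env.grab_frame("wrist");cv2.imwrite("pics/wrist1.png",im[:,:,::-1])
K,E=np.array(E_["K"]),np.array(E_["extrinsics"])
np.savez("wrist0.npz",im=im,d=d,K=K,E=E)
from h import cloud
W,_,_=cloud("wrist");m=(W[...,2]>.036)&(W[...,2]<.052)&(d>.12)
n,l,st,_=cv2.connectedComponentsWithStats(m.astype(np.uint8))
k=1+st[1:,4].argmax();w=W[l==k];print(st[k],np.median(w[:,2]),cv2.minAreaRect(w[:,:2].astype(np.float32)))
E
```

```text
shift [ 0.0014 -0.0049  0.1019] rot [ 0.0042 -0.0032 -0.0033] | clock 1.5667 open 0.08559637360331841 F [-0.1 -0.6  0.4] pos [0.4697 0.3253 0.2577]
[3.17611467e-01 6.59431370e-06 3.02995431e-02 5.97284210e-01
 4.45000062e-01 1.98298398e-01 3.28987716e-02] 0.0001722842102399767
[ 266  208   89   96 7584] 0.04420584500079969 ((0.4777289927005768, 0.2095109522342682), (0.044171277433633804, 0.07290269434452057), 7.164565563201904)
```

View pics/wrist1.png

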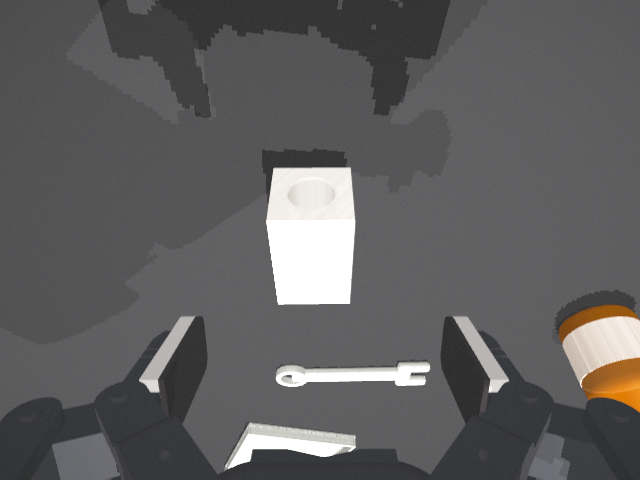

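The wrist view confirms the hole in the end at (310,195), and the block sits between the open fingers, about 5 mm off to the side. I'll approach and grip it.

Call:
carry_out(motion="100 0.0005 -0.003 0.01 0.002 -0.0016 -0.0016;100 0.0005 -0.003 0.018 0.002 -0.0016 -0.0016;100 0 0 0.02 0 0 0;100 0 0 0.02 0 0 0;100 0 0 0.02 0 0 0;100 0 0 0.014 0 0 0;100 0 0 0 0 0 0;100 0 0 0 0 0 0")

```text
clock: 2.28
position: [0.4693, 0.2766, 0.1667]
eef_rot: [0.175, 0.645, 0.728, -0.156]
contact_force: [0.0, -0.2, 0.3]
opening: 0.0857
```

```bash
python3 log.py >/dev/null; python3 - <<'E'
from delta import *
p,Rm=pose(B-[.001,.0005,0],np.radians(27),hy,False)
delta(p,Rm)
E
```

```text
shift [ 0.003   0.0009 -0.0009] rot [-0.0027  0.001  -0.003 ] | clock 2.2833 open 0.08570643190923176 F [ 0.  -0.2  0.3] pos [0.4693 0.2766 0.1667]
```

Call:
carry_out(motion="100 0.003 0.0009 0 -0.0027 0.001 -0.003;40 0 0 0 0 0 0;40 0 0 0 0 0 0;40 0 0 0 0 0 0;40 0 0 0 0 0 0;40 0 0 0 0 0 0;40 0 0 0 0 0 0;40 0 0 0 0 0 0", newtons=60)

```text
clock: 2.95
position: [0.47, 0.2812, 0.1662]
eef_rot: [0.176, 0.643, 0.729, -0.153]
contact_force: [-1.2, 2.2, 8.3]
opening: 0.043
```

```bash
python3 log.py; python3 - <<'E'
from plant import env
import cv2
im,d=env.grab_frame("side");cv2.imwrite("pics/side2.png",im[:,:,::-1])
E
```

```text
{'clock': np.float64(2.95), 'q': array([ 0.6281,  0.7565,  1.8999, -0.5807,  0.8123,  0.9762]), 'position': array([0.47  , 0.2812, 0.1662]), 'eef_rot': array([ 0.1756,  0.6432,  0.7294, -0.1531]), 'contact_force': array([-1.2054,  2.1576,  8.288 ]), 'opening': np.float64(0.043)}
```

View pics/side2.png

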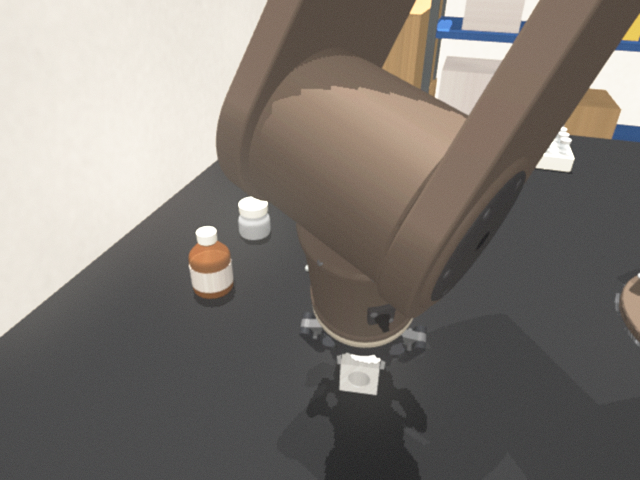

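The grip is good: the opening is 43 mm and the hole end is visible at (360,378). Now lift straight up.

Call:
carry_out(motion="20 -0.005 0 -0.01 0 0 0;20 -0.015 0 -0.03 0 0 0;20 -0.015 0 -0.03 0 0 0;20 -0.015 0 -0.03 0 0 0;20 -0.015 0 -0.03 0 0 0;20 -0.015 0 -0.03 0 0 0;20 -0.005 0 -0.01 0 0 0;20 0 0 0 0 0 0;20 0 0 0 0 0 0", newtons=60)

```text
clock: 3.75
position: [0.4692, 0.282, 0.3557]
eef_rot: [0.175, 0.643, 0.729, -0.153]
contact_force: [-0.5, -0.1, -3.5]
opening: 0.0433
```

```bash
python3 log.py; cat > path.py <<'E'
from delta import *
from scipy.spatial.transform import Slerp
t=np.radians(27)
s=env.state();R0=qR(s["eef_rot"]);p0=np.array(s["position"])
p1,R1=pose(np.array([.4876,-.2427,.18]),t,hy,True)
w=(R0.inv()*R1).as_rotvec();print("rot",w,"p1",p1)
G=6;n=4
q=np.array(s["q"]);P_=[]
for g in range(G):
    a,b=g/G,(g+1)/G
    f=lambda u:R0*R.from_rotvec(w*u)
    d=f((a+b)/2).inv().apply((p1-p0)/G)/n
    print(g,"rows x",n,np.round(d,4),np.round(w/G/n,4))
    pp=p0+(p1-p0)*b;qn,e=ik(pp,f(b),q)
    print("   q",np.round(qn,2),"e %.1e"%e,"maxrate/lim",np.round(np.abs(qn-q)/(n/12)/np.array([1.89,1.89,2.39,3.01,3.01,3.01]),2), "mid",np.round(pp+f(b).apply([0,0,.155]),3))
    q=qn
E
python3 path.py
```

```text
{'clock': np.float64(3.75), 'q': array([ 0.6299,  0.4755,  1.8089, -0.4531,  1.1376,  0.756 ]), 'position': array([0.4692, 0.282 , 0.3557]), 'eef_rot': array([ 0.1753,  0.6433,  0.7294, -0.153 ]), 'contact_force': array([-0.5417, -0.0606, -3.4748]), 'opening': np.float64(0.0433)}
rot [0.0018278  1.56928436 0.0027213 ] p1 [ 0.50541172 -0.385701    0.25036853]
0 rows x 4 [-0.0248 -0.002   0.0134] [0.0001 0.0654 0.0001]
   q [ 0.36  0.38  1.98 -0.27  0.85  0.43] e 1.1e-15 maxrate/lim [0.42 0.14 0.21 0.18 0.29 0.33] mid [0.48  0.139 0.186]
1 rows x 4 [-0.0274 -0.002   0.0065] [0.0001 0.0654 0.0001]
   q [ 0.04  0.37  2.05  0.08  0.72 -0.15] e 8.4e-16 maxrate/lim [0.52 0.03 0.1  0.35 0.12 0.57] mid [0.481 0.068 0.166]
2 rows x 4 [-0.0281 -0.002  -0.0008] [0.0001 0.0654 0.0001]
   q [-0.28  0.44  2.03  0.39  0.84 -0.69] e 1.1e-15 maxrate/lim [0.51 0.11 0.03 0.31 0.12 0.55] mid [ 0.482 -0.004  0.156]
3 rows x 4 [-0.027 -0.002 -0.008] [0.0001 0.0654 0.0001]
   q [-0.54  0.57  1.9   0.5   1.11 -0.99] e 7.8e-11 maxrate/lim [0.41 0.21 0.16 0.11 0.26 0.3 ] mid [ 0.483 -0.079  0.156]
4 rows x 4 [-0.024  -0.0019 -0.0147] [0.0001 0.0654 0.0001]
   q [-0.73  0.74  1.7   0.52  1.43 -1.12] e 3.0e-10 maxrate/lim [0.29 0.27 0.26 0.02 0.32 0.13] mid [ 0.485 -0.16   0.164]
5 rows x 4 [-0.0194 -0.0019 -0.0204] [0.0001 0.0654 0.0001]
   q [-0.86  0.92  1.43  0.53  1.78 -1.16] e 1.8e-09 maxrate/lim [0.2  0.3  0.34 0.01 0.35 0.03] mid [ 0.488 -0.249  0.18 ]
```

Call:
carry_out(motion="20 -0.0248 -0.002 0.0134 0 0.0654 0;20 -0.0248 -0.002 0.0134 0 0.0654 0;20 -0.0248 -0.002 0.0134 0 0.0654 0;20 -0.0248 -0.002 0.0134 0 0.0654 0;20 -0.0274 -0.002 0.0065 0 0.0654 0;20 -0.0274 -0.002 0.0065 0 0.0654 0;20 -0.0274 -0.002 0.0065 0 0.0654 0;20 -0.0274 -0.002 0.0065 0 0.0654 0;20 0 0 0 0 0 0")

```text
clock: 4.5
position: [0.4809, 0.0543, 0.3255]
eef_rot: [-0.022, 0.662, 0.749, 0.018]
contact_force: [-0.2, -0.8, -3.8]
opening: 0.0434
```

Call:
carry_out(motion="20 -0.0281 -0.002 -0.0008 0 0.0654 0;20 -0.0281 -0.002 -0.0008 0 0.0654 0;20 -0.0281 -0.002 -0.0008 0 0.0654 0;20 -0.0281 -0.002 -0.0008 0 0.0654 0;20 -0.027 -0.002 -0.008 0 0.0654 0;20 -0.027 -0.002 -0.008 0 0.0654 0;20 -0.027 -0.002 -0.008 0 0.0654 0;20 -0.027 -0.002 -0.008 0 0.0654 0;20 0 0 0 0 0 0")

```text
clock: 5.25
position: [0.4936, -0.1682, 0.2973]
eef_rot: [-0.215, 0.635, 0.717, 0.189]
contact_force: [-1.1, 0.5, -2.9]
opening: 0.0432
```

Call:
carry_out(motion="20 -0.024 -0.0019 -0.0147 0 0.0654 0;20 -0.024 -0.0019 -0.0147 0 0.0654 0;20 -0.024 -0.0019 -0.0147 0 0.0654 0;20 -0.024 -0.0019 -0.0147 0 0.0654 0;20 -0.0194 -0.0019 -0.0204 0 0.0654 0;20 -0.0194 -0.0019 -0.0204 0 0.0654 0;20 -0.0194 -0.0019 -0.0204 0 0.0654 0;20 -0.0194 -0.0019 -0.0204 0 0.0654 0;20 0 0 0 0 0 0;20 0 0 0 0 0 0;20 0 0 0 0 0 0")

```text
clock: 6.17
position: [0.5067, -0.3861, 0.2708]
eef_rot: [-0.393, 0.564, 0.639, 0.345]
contact_force: [-0.0, 0.6, -2.1]
opening: 0.0435
```

```bash
python3 log.py; python3 - <<'E'
from delta import *
import cv2
p,Rm=pose(np.array([.4876,-.2427,.18]),np.radians(27),hy,True);delta(p,Rm)
for n in ["side","scene","wrist"]:
    c=env.camera_params(n);im,d=env.grab_frame(n);cv2.imwrite(f"pics/{n}3.png",im[:,:,::-1])
    np.savez(n+"0.npz",im=im,d=d,K=c["K"],E=c["extrinsics"])
E
```

```text
{'clock': np.float64(6.1667), 'q': array([-0.8544,  0.9007,  1.4215,  0.5343,  1.8046, -1.1381]), 'position': array([ 0.5067, -0.3861,  0.2708]), 'eef_rot': array([-0.3927,  0.564 ,  0.6393,  0.345 ]), 'contact_force': array([-0.0225,  0.5934, -2.1054]), 'opening': np.float64(0.0435)}
shift [-0.0179 -0.0011  0.0098] rot [-0.0028 -0.0004 -0.0006] | clock 6.1667 open 0.0435196004634002 F [-0.   0.6 -2.1] pos [ 0.5067 -0.3861  0.2708]
```

View pics/side3.png

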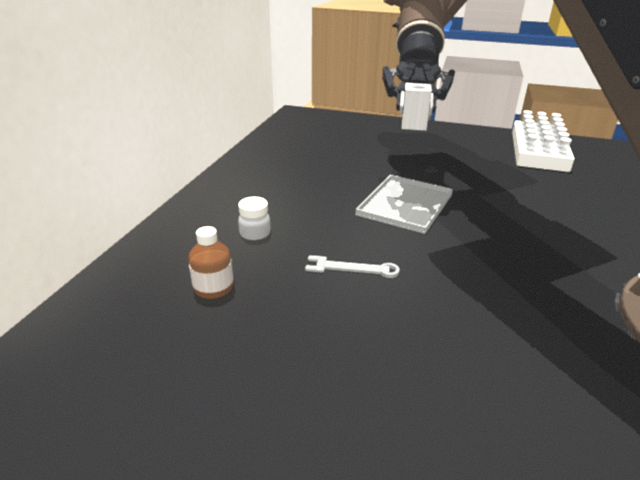

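View pics/scene3.png

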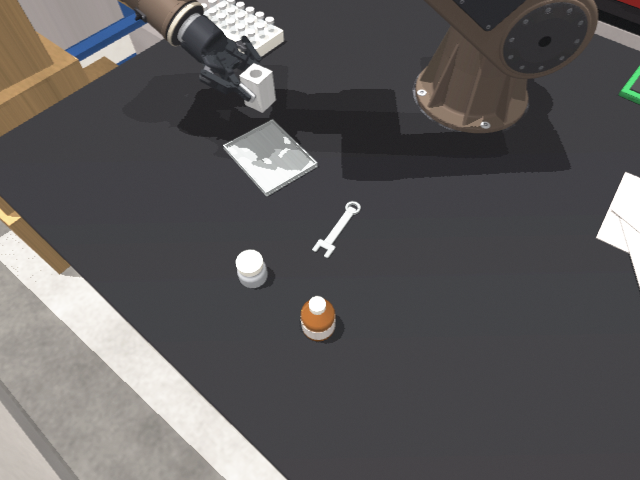

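View pics/wrist3.png

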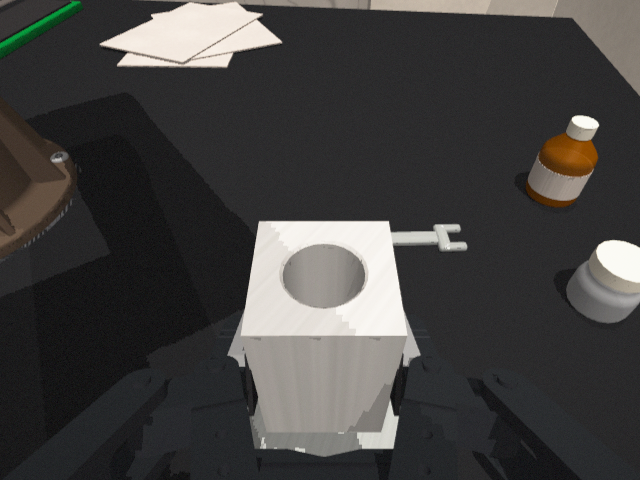

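Hole is up (scene (256,73), wrist (323,275)), and the bystanders haven't moved. Next I'll measure the tilt of the top face, the block's centre and the tray centre.

```bash
cat > chk.py <<'E'
from h import *
import cv2
def fit(w):
    for _ in range(4):
        c=w.mean(0);n=np.linalg.svd(w-c,full_matrices=False)[2][2];r=(w-c)@n;w=w[np.abs(r)<max(2*np.median(np.abs(r)),3e-4)] if len(w)>50 else w
    return n*np.sign(n[2]),c,len(w)
W,im,d=cloud("wrist")
w=np.concatenate([W[228:243,268:382].reshape(-1,3),W[310:328,262:390].reshape(-1,3),W[245:325,264:278].reshape(-1,3),W[245:325,374:390].reshape(-1,3)])
w=w[np.isfinite(w).all(1)];n,c,k=fit(w);print("wrist top n",n,"tilt deg",np.degrees(np.arccos(n[2])),c,k)
m=np.abs((W-c)@n)<.003
m[:200]=0;m[345:]=0;m[:,:235]=0;m[:,415:]=0
print("top rect",cv2.minAreaRect(W[m][:,:2].astype(np.float32)))
w=W[350:425,270:385].reshape(-1,3);w=w[np.isfinite(w).all(1)];nn,c2,_=fit(w);print("side-face n",nn,c2)
for s,b in [("scene",(238,278,60,115)),("side",(398,434,80,132))]:
    W,im,d=cloud(s);w=W[b[2]:b[3],b[0]:b[1]].reshape(-1,3);w=w[np.isfinite(w).all(1)];w=w[(w[:,2]>.08)&(w[:,2]<.3)]
    print(s,"z",np.percentile(w[:,2],[1,99]));t=w[w[:,2]>np.percentile(w[:,2],97)-.008];t=t[(t[:,1]>-.3)]
    print("  top",cv2.minAreaRect(t[:,:2].astype(np.float32)),len(t))
for s,b in [("side",(350,460,170,235)),("scene",(218,322,115,197))]:
    W,im,d=cloud(s);w=W[b[2]:b[3],b[0]:b[1]].reshape(-1,3);w=w[np.isfinite(w).all(1)];w=w[(w[:,2]>.0065)&(w[:,2]<.02)]
    m=np.median(w,0);w=w[np.linalg.norm(w[:,:2]-[.488,-.243],axis=1)<.125]
    print("tray",s,cv2.minAreaRect(w[:,:2].astype(np.float32)),len(w))
E
python3 chk.py
```

```text
wrist top n [-0.00232385  0.0031674   0.99999228] tilt deg 0.22508426500793294 [ 0.48931417 -0.24637527  0.2357519 ] 3782
top rect ((0.488007515668869, -0.2440267652273178), (0.04432809352874756, 0.04565632343292236), 7.22429895401001)
side-face n [-0.13024319  0.99147754  0.00299956] [ 0.49132048 -0.26552804  0.20425584]
scene z [0.16762122 0.23817956]
  top ((0.4882660210132599, -0.2575746774673462), (0.08311387896537781, 0.05160271376371384), 85.9752197265625) 450
side z [0.16485489 0.23404294]
  top ((0.49466562271118164, -0.2581954896450043), (0.06134013086557388, 0.08188418298959732), 3.8212168216705322) 433
tray side ((0.48739904165267944, -0.24213826656341553), (0.18609292805194855, 0.14138402044773102), 78.33226013183594) 716
tray scene ((0.4733554720878601, -0.24031050503253937), (0.1838645339012146, 0.1680971384048462), 77.83191680908203) 1066
```

Call:
carry_out(motion="20 0 0 0 0 0 0;20 0 0 0 0 0 0;20 0 0 0 0 0 0;20 0 0 0 0 0 0;20 0 0 0 0 0 0;20 0 0 0 0 0 0")

```text
clock: 6.82
position: [0.5066, -0.3873, 0.2726]
eef_rot: [-0.391, 0.564, 0.64, 0.346]
contact_force: [-1.2, 0.4, -3.8]
opening: 0.043
```

```bash
python3 log.py; python3 - <<'E'
from plant import env
import numpy as np
s=env.state();print(np.abs(s["dq"]).max())
c=env.camera_params("wrist");im,d=env.grab_frame("wrist")
np.savez("wrist0.npz",im=im,d=d,K=c["K"],E=c["extrinsics"])
E
python3 chk.py|head -2
python3 -c "
from plant import env
print(env.hand_in())"
```

```text
{'clock': np.float64(6.8167), 'q': array([-0.8557,  0.8988,  1.4198,  0.535 ,  1.8064, -1.1396]), 'position': array([ 0.5066, -0.3873,  0.2726]), 'eef_rot': array([-0.3913,  0.5636,  0.64  ,  0.3459]), 'contact_force': array([-1.1782,  0.3854, -3.8209]), 'opening': np.float64(0.043)}
0.0031210417756067734
wrist top n [-0.00222068  0.00207573  0.99999538] tilt deg 0.17416480566181852 [ 0.48920712 -0.24780495  0.23606959] 3729
top rect ((0.48797473311424255, -0.24530871212482452), (0.04432002082467079, 0.045835793018341064), 7.344409465789795)
the job is handed in; nothing more can be done
None
```

I gripped the block across its 44 mm width, lifted it clear, turned it 90° so the hole faces up, and handed the job in at about 7 s of the 40 s. It is still held over the tray.

**Last checks, all from the wrist camera unless noted:**
- **Tilt:** the top face is about 0.2° off level, and the hole is visible in it.
- **Position:** the block's middle is at about (0.488, -0.245). The side camera puts the tray's middle at about (0.487, -0.242), so they are within about 3 mm.
- **Height:** the top is at 0.236 m, so the underside is about 0.166 m above the bench.
- **Grip and motion:** the opening was steady at 43 mm and the joints were still (under 0.004 rad/s).
- **Bystanders:** the bottle, jar and wrench looked unmoved in the camera pictures; I did not re-measure them.

**Readings that disagreed:**
- **Height:** the block ended about 2 cm higher than I planned, but still within the asked range, so I left it.
- **Tray centre:** the scene camera gave an x about 14 mm smaller than the side camera. Its fitted outline was about 27 mm too wide for the tray, so I used the side camera's value.
- **Block top outline:** the scene and side cameras' outlines of the block's top were too large to be the block alone (probably gripper fingers), so I relied on the wrist camera.

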